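Level the inspection table on its foot and keep it pressed home

ROBOT

A 6-joint arm with a two-finger parallel gripper is mounted at the origin on a cart in front of the work surface, level with it; the furniture and walls round the work are solid. World frame = base frame: x ahead of the robot, y to its left, z up, the work surface at z = 0. Lengths are in mm, angles in degrees, forces in N, time in s.
With the tool pointing down it reaches from about 250 to 725 mm from the base axis. Payload 9.7 kg.
Tool frame: the origin (TCP) lies at the very end of the fingers, on their centre line; the grasp point (between the pads) lies 19 mm behind it; z points along the fingers, y is the direction in which the jaws open and shut (so a half turn about z gives the same grasp; the last joint's range is limited). The gripper opens to 85 mm and grips with 20 to 120 N. Pads are 22 mm wide; open, the fingers measure 114 mm over their backs; the gripper's body (76 mm by 85 mm) begins 54 mm behind the grasp point. The pads swing forward as they close: fully open they stand 13 mm farther back than shut.
Start: joints at [63.942, 4.979, 10.078, 95.1, 0, 90], TCP at [241.602, 494.09, 199.884] pointing down, gripper open.
Joint ranges: [-179.16, 179.16], [-48.56, 103.87], [-65.8, 70.77], [-126.05, 130.52], [-82.76, 87.17], [-180, 180]. Speed limits (degrees/s): [127.2, 127.2, 147.25, 180, 180, 180].

INTERFACE

Orientations are given as [roll, pitch, yaw] about the fixed x, y, z axes, in that order (R = Rz(yaw) Ry(pitch) Rx(roll)).
In Python, from rig import env gives the robot as it stands. The module is installed in compiled form; this text tells all that it offers.
- The arm moves only by the shell command python3 -m inch 'ROWS' [OPENING] [FORCE]. ROWS is JSON, a list of rows, each a list of 6 numbers: the shift along the tool's x, y, z in m, then the turn, a rotation vector about the tool's x, y, z in degrees. In form: [[tx, ty, tz, rx, ry, rz], ...]. A call has 1 to 8 rows; each row shifts and turns the commanded pose from where the row before left it, along the tool's axes as they then stand; what a row does not reach is not made up. A row lasts 1/10 s, in which the tool goes at most 50 mm and 8.59 degrees, less where a joint would pass 70% of its speed; a pose out of reach is approached as far as the arm can. A call is refused whole if a number of a shift passes 0.05 or a number of a turn 8.59, either way. A call with a gripper value outside its range is refused whole. OPENING is the opening, from -1 (shut) to 1 (fully open), so that 0 is half open, set as the call begins (- or left out, the last holds). The fingers move at their own pace and stop on an object; FORCE is the grip in N (left out, the last holds). Time passes only in rows, so rows that do not move let the fingers close. It gives the time, the measured TCP pose, the force and the opening at its end, in the units of the state.
- env.get_obs(): the state, without advancing time (a new reading comes with each control period).
- env.capture(name): name is "scene" or "side" or "wrist"; returns the picture (480x640x3 uint8, red, green, blue); there is no depth.
- env.calibration(name): a dict with "fx", "fy", "cx", "cy" (pixels), "xyz" and "rotation" of the camera in the world; the wrist camera has in their place "mount" (4x4, takes a point from camera to tool coordinates, whose origin is the TCP and whose axes are the flange's). Camera axes: x right, y down, z forward; pixel columns grow to the right and rows downward; lengths in mm; the calibration is good to about 2 mm. The wrist camera is an equidistant fisheye: a pixel r from the principal point sees the ray r / f radians off the axis. A picture is of the moment at which its call begins: read the wrist's pose just before it. calibration takes no time and is no camera call.
- env.job_done(): hands the job in, once; it reports no verdict.
The state is a dict: "time_s": time; "q": joint angles; "qd": joint speeds; "joint_torque": joint torques, N m; "ee_pos": TCP position; "tool_rot": TCP orientation; "force": force on the tool from outside, world axes, zero at the start; "torque": the same for the moment, N m; "grip_width": opening from 0.0 (shut) to 1.0 (fully open).
Only numpy, scipy, OpenCV 4.12 (cv2) and the standard library are available. Lean on these libraries where they do the work, as an engineer would, in place of code of your own. Each camera call takes 0.05 s, during which the arm holds its last target.

TASK

Level the hinged inspection table: set the spirit level down on its plate, lengthwise from hinge to knob, and turn the knob of the levelling foot until the bubble stands between its two lines while the level is pressed down and the sprung plate sits home on its foot. Finish still pressing down on the level with the fingers, with a push of about a kilogram, so that I can nip up the lock; let go of the knob and leave the other tools where they lie.

Things in the scene. Friction and masses are not known exactly. Their poses are not given: they have to be found in the camera images.
- level_centre (a point): centre (half-way up) of the loose spirit level: steel bar 150 x 28 x 34 mm, 0.35 kg, flat sole, long axis = x, z up. In the middle of its top a slot with a yellow-green vial, x = -30 to 30 mm; the top's two end blocks beside it, each 45 mm long and 28 mm wide, are solid and flat: press there. Take it across its 28 mm sides.
- bubble (a joint): where the pale bubble (16 mm long) stands in the vial, in m from the vial's middle along the level's own x, -0.020 to 0.020. It floats to the high end, 1.2 mm per mrad of tilt, and comes to rest in about a second. Within 0.003 either way it lies between the two black lines.
- table: the inspection table, bolted to the bench: grey base 125 x 330 x 12 mm, origin under its middle, z up, long axis = y. At y = -135 mm two cheeks carry the plate's hinge (axis along x, 54 mm up); at y = +125 mm a steel disc, top 18 mm up, takes the foot. On the -x side at y = 55 mm a slotted bracket, 70 mm high, with a small loose lock lever (not needed).
- plate_top (a point): middle of the plate's flat top, 60 mm above the bench when level: aluminium plate 110 mm (x) by 235 mm (y), 12 mm thick, axes as the table's when level. A spring holds its knob end up to 12 mm above the foot's seat until it is pressed home, which takes 2 to 3 N in its knob half, 6 N near the hinge; then it is rigid, and only then does the bubble tell how the foot is set.
- knob_grip (a point): centre (half-way up) of the round knurled black knob of the levelling foot, 42 mm across, 26 mm tall, axis upright, 260 mm from the hinge; it stands free, its underside 14 to 18 mm above the plate's tongue, which is 44 mm wide. It turns with about 0.06 N m and stays where it is left.
- plate: the hinged plate with its tongue, foot and knob; origin on the hinge axis, y towards the knob
- foot_shoe: steel shoe, 20 mm across, at the lower end of the foot's screw, under the plate's tongue
- level: the spirit level as a whole, origin at the middle of its sole, x along it, z up; either end may point to the knob
- knob: the knob as a body, origin 33 mm below its centre. It is screwed in the plate: clockwise from above lowers the foot and so raises this end of the plate, 8 mm a turn = 4.9 mrad per rad = about 5.7 mm of bubble per rad of knob. At the start the foot is too short by 0.9 to 2.6 rad: pressed home, the knob end is low.
- plug_gauge: bystander: plug gauge, a rod 90 mm long with white ends, beyond the knob end
- tally_counter: bystander: white round counter, 42 mm across, near the front edge
- half_file: bystander: file with blue handle, 261 mm long, at the front edge
- casting_arm_11: bystander: aluminium casting, link with two bosses, 91 mm long
- scraper: bystander: scraper with wooden handle, 204 mm long, at the front edge
- casting_cap_2: bystander: round aluminium casting with a boss, 68 mm across, beyond the hinge end

How it is judged:
By the outcome, as a careful person would: the job done as asked, in the order asked, and still so for the second after the job is handed in, while the arm keeps its last pose, push and grip.
It also fails if it takes over 72 s, if anything falls off the work surface, if the arm or the gripper's body presses on something with over 40 N, if the wrist force passes 120 N, or if a joint passes its speed limit or range.

## Working session

There is one attempt and no reset: what is moved stays moved. The work goes in short steps, Python scripts to look and compute and a shell command to move; the robot and the scene stay as the last step left them, time stands still between calls to the robot, and variables do not carry over. Pictures are saved under pics/ and viewed, and the job is handed in when it is done.

```bash
ls; mkdir -p pics
python3 - <<'E'
from rig import env
import cv2
print(env.get_obs())
for n in ("scene","side","wrist"):
    im=env.capture(n); cv2.imwrite(f"pics/{n}0.png",im[:,:,::-1]); print(n,env.calibration(n))
E
```

```text
pics
{'time_s': 0.0, 'q': array([ 6.39394497e+01,  5.01142313e+00,  1.00347429e+01,  9.50994690e+01,
       -3.98034066e-04,  8.99993096e+01]), 'qd': array([-0.00381022, -0.05146774, -0.00850102, -0.07818565, -0.06576211,
       -0.01522565]), 'joint_torque': array([ 3.91399866e-03, -5.20391071e+01,  4.64793599e+01,  1.67083705e-02,
        2.33581732e-04,  6.83754067e-07]), 'ee_pos': array([241.51050505, 493.83963794, 199.18258404]), 'tool_rot': array([-1.79923851e+02,  3.97116162e-04,  1.53940141e+02]), 'force': array([0.40886922, 1.02825223, 0.04844634]), 'torque': array([ 0.08400944, -0.05302446, -0.00977695]), 'grip_width': 0.998416705910861}
scene {'fx': 453.23973375577594, 'fy': 453.23973375577594, 'cx': 320.0520725623671, 'cy': 242.60021846161277, 'xyz': array([ 118.81087732, -454.56190256,  856.15744326]), 'rotation': array([-139.63287195,    0.96181313,  -40.48068999])}
side {'fx': 444.6534490878543, 'fy': 444.6534490878543, 'cx': 324.76097280463995, 'cy': 237.2598209249077, 'xyz': array([140.27051548, 835.97380563, 545.83700098]), 'rotation': array([-1.18055676e+02, -1.51101020e-01, -1.52320534e+02])}
wrist {'fx': 371.64829954431775, 'fy': 371.64829954431775, 'cx': 316.73900061100477, 'cy': 239.75259427513126, 'mount': array([[ 1.31122384e-03, -9.53066016e-01, -3.02759724e-01,
         7.58186617e+01],
       [ 9.99999139e-01,  1.23166445e-03,  4.53710209e-04,
        -7.82960109e-01],
       [-5.95173919e-05, -3.02760058e-01,  9.53066810e-01,
        -1.75222656e+02],
       [ 0.00000000e+00,  0.00000000e+00,  0.00000000e+00,
         1.00000000e+00]])}
```

View pics/scene0.png

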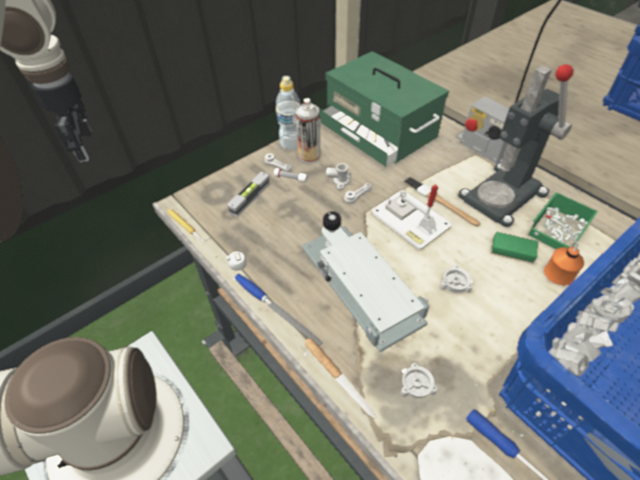

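View pics/side0.png

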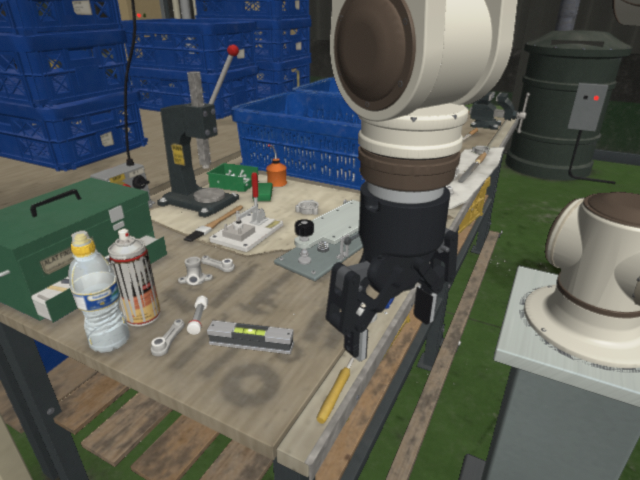

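View pics/wrist0.png

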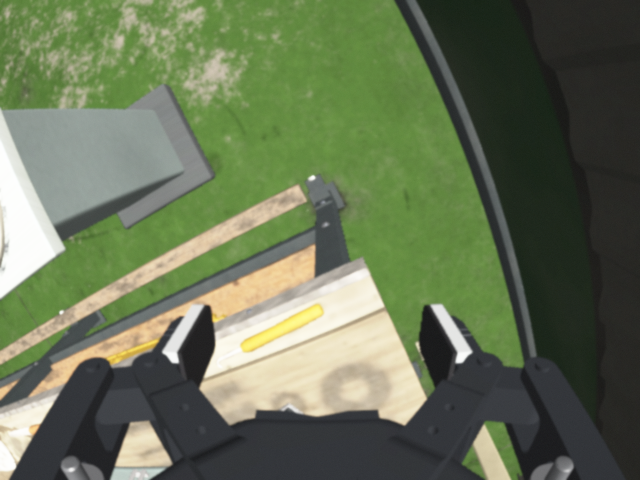

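The scene picture shows the level near (249,192), the table with its knob near (332,221), and its hinge end near (400,320). The level is also in the side picture at about (251,336). I'll enlarge these areas to measure them.

Run:
```python
import cv2
s=cv2.imread("pics/scene0.png"); d=cv2.imread("pics/side0.png")
def crop(im,x0,y0,w,h,k,name):
    c=cv2.resize(im[y0:y0+h,x0:x0+w],None,fx=k,fy=k,interpolation=cv2.INTER_CUBIC)
    for i in range(0,w,10):
        cv2.line(c,(i*k,0),(i*k,4 if (x0+i)%50 else 12),(0,0,255),1)
        if (x0+i)%20==0: cv2.putText(c,str(x0+i),(i*k,24),0,.4,(0,0,255))
    for j in range(0,h,10):
        cv2.line(c,(0,j*k),(6,j*k),(0,0,255),1)
        if (y0+j)%20==0: cv2.putText(c,str(y0+j),(8,j*k+4),0,.4,(0,0,255))
    cv2.imwrite(name,c)
crop(s,220,160,60,60,10,"pics/c1.png")
crop(s,300,200,130,150,4,"pics/c2.png")
crop(d,200,300,100,60,8,"pics/c3.png")
crop(d,270,200,100,80,8,"pics/c4.png")
```

```text
(no output)
```

View pics/c1.png

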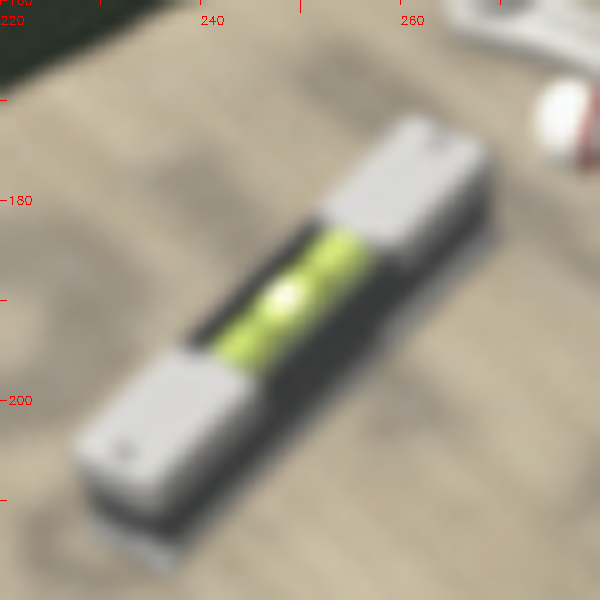

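View pics/c2.png

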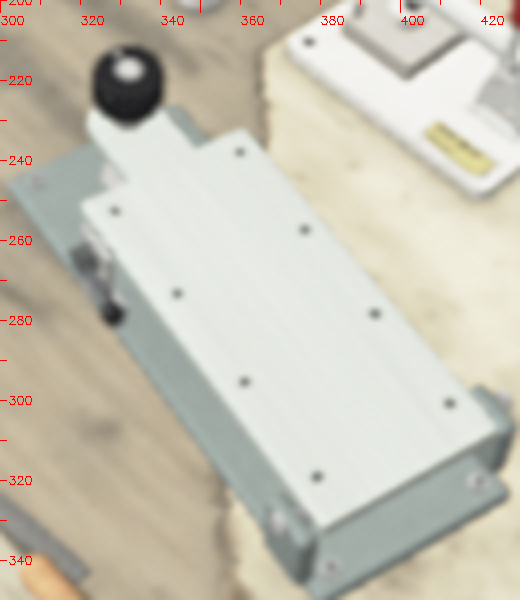

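View pics/c3.png

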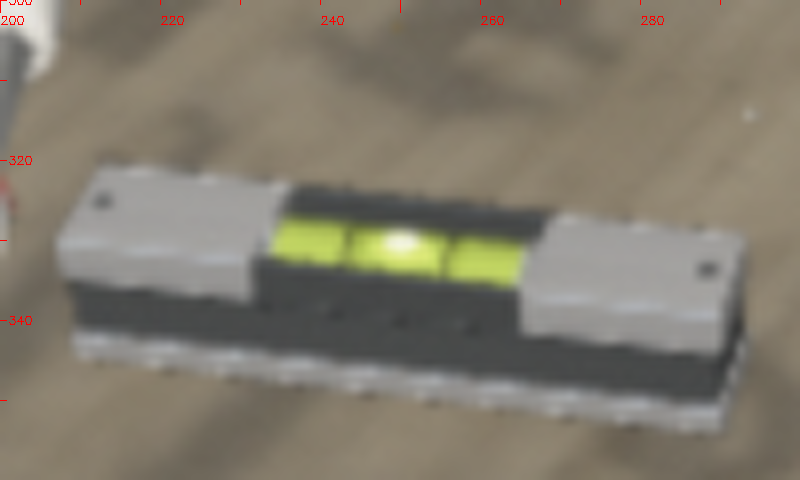

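View pics/c4.png

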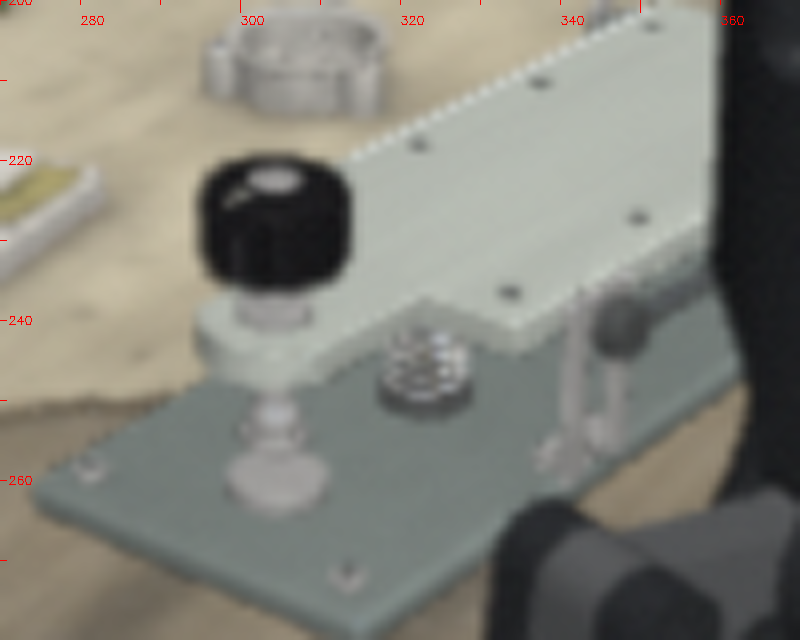

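```bash
cat > h.py <<'E'
import numpy as np
from scipy.spatial.transform import Rotation as R
from scipy.optimize import least_squares
from rig import env
C={n:env.calibration(n) for n in("scene","side","wrist")}
def cam(n):
    c=C[n]; return R.from_euler('xyz',c['rotation'],degrees=True).as_matrix(),np.array(c['xyz'])
def proj(n,p):
    r,t=cam(n); c=C[n]; q=(np.atleast_2d(p)-t)@r
    return np.c_[c['fx']*q[:,0]/q[:,2]+c['cx'],c['fy']*q[:,1]/q[:,2]+c['cy']]
def ray(n,uv):
    r,t=cam(n); c=C[n]
    return t, r@np.array([(uv[0]-c['cx'])/c['fx'],(uv[1]-c['cy'])/c['fy'],1.])
def onz(n,uv,z):
    t,d=ray(n,uv); return t+d*(z-t[2])/d[2]
def wproj(p,ee=None,rot=None):
    o=env.get_obs() if ee is None else None
    ee=o['ee_pos'] if o else np.array(ee); rot=o['tool_rot'] if o else rot
    T=R.from_euler('xyz',rot,degrees=True).as_matrix()
    M=C['wrist']['mount']; q=(np.atleast_2d(p)-ee)@T
    q=(q-M[:3,3])@M[:3,:3]
    rr=np.hypot(q[:,0],q[:,1]); th=np.arctan2(rr,q[:,2]); f=C['wrist']['fx']
    return np.c_[C['wrist']['cx']+f*th*q[:,0]/rr,C['wrist']['cy']+f*th*q[:,1]/rr]
E
python3 - <<'E'
from h import *
for uv in [(261,171.5),(269,175.5),(227.5,204.5),(235.5,208.5)]: print('sc',onz('scene',uv,34).round(1))
for uv in [(212,320.5),(293,329.5),(207,330.5),(290,340.5)]: print('sd',onz('side',uv,34).round(1))
print('base')
for uv in [(300,245.5),(380,350),(426,323)]: print(onz('scene',uv,12).round(1))
for uv in [(274,261.5),(315.5,279)]: print(onz('side',uv,12).round(1))
# plate: fit x,y,yaw, tilt
P=[('scene',(320,251),(-55,-117.5)),]
def T(v,p): 
    a=v[2];c,s=np.cos(a),np.sin(a); return np.array([v[0]+c*p[0]-s*p[1],v[1]+s*p[0]+c*p[1],p[2]])
obs=[('scene',(300,245.5),(-62.5,165,12)),('scene',(380,350),(-62.5,-165,12)),('scene',(426,323),(62.5,-165,12)),('side',(274,261.5),(62.5,165,12)),('side',(315.5,279),(-62.5,165,12))]
for sg in (0.5,):
    f=lambda v:np.concatenate([proj(n,T(v,p))[0]-uv for n,uv,p in obs])
    best=min((least_squares(f,[500,60,a]) for a in np.arange(-3,3.2,.5)),key=lambda r:r.cost)
    v=best.x; print('table',v[:2],np.degrees(v[2]),best.fun.round(1))
    # knob: hinge at y=-135, knob 260 along => y=125; plate with tilt
    def PT(v,th,p): # p in hinge frame
        c,s=np.cos(th),np.sin(th); return T(v,(p[0],-135+c*p[1]-s*p[2],54+s*p[1]+c*p[2]))
    for th in (0,.02,.04,.06): print(th,[proj('scene',PT(v,th,p))[0].round(1) for p in [(-55,-0,6),(-55,235,6),(55,235,6),(0,260,38)]])
    for h in (230,240,250,260):print(h,[proj('scene',PT(v,.04,(s*55,h,6)))[0].round(1) for s in(-1,1)])
    print(proj('side',PT(v,.04,(0,260,45))))
obs=[('scene',(261,171.5),(75,14,34)),('scene',(269,175.5),(75,-14,34)),('scene',(227.5,204.5),(-75,14,34)),('scene',(235.5,208.5),(-75,-14,34)),
('side',(212,320.5),(75,-14,34)),('side',(293,329.5),(-75,-14,34)),('side',(207,330.5),(75,14,34)),('side',(290,340.5),(-75,14,34))]
best=min((least_squares(f,[400,300,a]) for a in np.arange(-3,3.2,.5)),key=lambda r:r.cost)
v=best.x; print('level',v[:2],np.degrees(v[2]),best.fun.round(1))
E
```

```text
sc [606.8 389.2  34. ]
sc [613.5 361.1  34. ]
sc [466.5 341.5  34. ]
sc [474.  315.7  34. ]
sd [616.6 364.1  34. ]
sd [474.2 317.   34. ]
sd [606.1 389.8  34. ]
sd [463.7 343.9  34. ]
base
[531.3 125.7  12. ]
[ 479.6 -197.5   12. ]
[ 597.5 -217.1   12. ]
[652.7 109.   12. ]
[532.6 128.3  12. ]
table [566.01002995 -44.92711144] -9.486451006046384 [-0.5 -0.6 -0.9  0.7  1.2 -0.6 -0.4 -0.5  0.5  0.1]
0 [array([375.3, 325.9]), array([315.2, 248.5]), array([355.3, 229.6]), array([329.9, 222.8])]
0.02 [array([375.3, 325.9]), array([315.2, 247.3]), array([355.5, 228.3]), array([330.1, 221.5])]
0.04 [array([375.4, 326. ]), array([315.2, 246. ]), array([355.6, 227. ]), array([330.3, 220.2])]
0.06 [array([375.4, 326. ]), array([315.2, 244.8]), array([355.8, 225.8]), array([330.6, 218.9])]
230 [array([316.3, 247.5]), array([356.8, 228.4])]
240 [array([314.1, 244.5]), array([354.4, 225.6])]
250 [array([311.8, 241.6]), array([352.1, 222.9])]
260 [array([309.6, 238.6]), array([349.7, 220.1])]
[[305.16128175 224.24632562]]
level [540.45039671 353.11717688] 18.418740114650348 [-0.1 -0.2  0.2 -0.9 -0.8  0.1 -0.2 -0.   0.5 -0.1  0.5 -0.2 -0.6 -0.1
 -0.2 -0.6]
```

```bash
cat >> h.py <<'E'
def go(p,yaw=None):
    o=env.get_obs(); T=R.from_euler('xyz',o['tool_rot'],degrees=True)
    print('t',round(o['time_s'],2),'ee',o['ee_pos'].round(1),'rot',o['tool_rot'].round(2),'F',o['force'].round(1),'q6',o['q'][5].round(1),'grip',round(o['grip_width'],2))
    if yaw is not None:
        Tn=R.from_euler('xyz',[180,0,yaw],degrees=True)
        print('turn (tool)',np.degrees((T.inv()*Tn).as_rotvec()).round(2)); T=Tn
    print('shift after turn (tool mm)',T.inv().apply(np.array(p)-o['ee_pos']).round(1))
E
python3 -m inch '[[0,0,0,0,0,8.5],[0,0,0,0,0,8.5],[0,0,0,0,0,8.5],[0,0,0,0,0,8.5],[0,0,0,0,0,8.5],[0,0,0,0,0,8.5],[0,0,0,0,0,8.5],[0,0,0,0,0,8.5]]' 1 40
python3 -m inch '[[0,0,0,0,0,8.5],[0,0,0,0,0,8.5],[0,0,0,0,0,8.5],[0,0,0,0,0,8.5],[0,0,0,0,0,8.5],[0,0,0,0,0,8.5],[0,0,0,0,0,8.5],[0,0,0,0,0,8]]'
python3 -c "
from h import *
go([540.5,353,140],18.4)"
```

```text
time_s: 0.95
ee_pos: [241.6, 494.0, 199.6]
tool_rot: [-180.0, 0.0, 85.6]
force: [-0.1, 0.5, -0.8]
grip_width: 1.003
time_s: 1.75
ee_pos: [393.9, 355.9, 200.2]
tool_rot: [-171.3, 3.2, 37.0]
force: [0.2, 0.9, 0.0]
grip_width: 1.003
t 1.75 ee [393.9 355.9 200.2] rot [-171.29    3.19   36.97] F [0.2 0.9 0. ] q6 179.9 grip 1.0
turn (tool) [-8.11  4.57 18.29]
shift after turn (tool mm) [138.2  49.   60.2]
```

```bash
python3 -c "
from h import *
go([420,360,200],60)"
```

```text
t 1.75 ee [393.9 355.9 200.2] rot [-171.29    3.19   36.97] F [0.2 0.9 0. ] q6 179.9 grip 1.0
turn (tool) [ -9.23   1.39 -23.22]
shift after turn (tool mm) [16.7 20.6  0.2]
```

```bash
python3 -m inch '[[0,0,0,-3.1,0.5,-7.7],[0,0,0,-3.1,0.5,-7.7],[0,0,0,-3.1,0.5,-7.8],[0,0,0,0,0,-8.5],[0,0,0,0,0,-8.5],[0,0,0,0,0,-8.5],[0,0,0,0,0,-8.5],[0,0,0,0,0,-8.5]]'
python3 -m inch '[[0,0,0,0,0,-8.5],[0,0,0,0,0,-8.5],[0,0,0,0,0,-8.5],[0,0,0,0,0,-8.5],[0,0,0,0,0,-8.5],[0,0,0,0,0,-8.5],[0,0,0,0,0,-8.5],[0,0,0,0,0,-8.5]]'
python3 -c "
from h import *
go([540.5,353,120],-161.6)"
```

```text
time_s: 2.55
ee_pos: [392.8, 357.1, 200.2]
tool_rot: [179.8, 0.0, 103.0]
force: [-0.3, -0.4, -0.6]
grip_width: 0.999
time_s: 3.35
ee_pos: [392.8, 357.1, 200.2]
tool_rot: [180.0, 0.2, 171.0]
force: [0.1, -0.1, 0.1]
grip_width: 1.002
t 3.35 ee [392.8 357.1 200.2] rot [1.7998e+02 1.7000e-01 1.7105e+02] F [ 0.1 -0.1  0.1] q6 51.3 grip 1.0
turn (tool) [-2.000e-02  1.800e-01 -2.735e+01]
shift after turn (tool mm) [-138.9  -50.5   80.2]
```

```bash
python3 -m inch '[[0,0,0,0,0,-8],[0,0,0,0,0,-8],[0,0,0,0,0,-8],[0,0,0,0,0,-3.4],[-0.035,-0.0126,0.01,0,0,0],[-0.035,-0.0126,0.01,0,0,0],[-0.035,-0.0126,0.01,0,0,0],[-0.034,-0.0126,0.01,0,0,0]]'
python3 - <<'E'
from h import *
import cv2
go([540.5,353,120],-161.6)
im=env.capture('wrist'); cv2.imwrite('pics/w1.png',im[:,:,::-1])
go([540.5,353,120],-161.6)
a=np.radians(18.42);c,s=np.cos(a),np.sin(a)
for x,y in [(75,14),(75,-14),(-75,14),(-75,-14)]: print(x,y,wproj([540.45+c*x-s*y,353.1+s*x+c*y,34]).round(0))
E
```

```text
time_s: 4.15
ee_pos: [542.1, 352.2, 160.3]
tool_rot: [-179.9, 0.2, -161.9]
force: [-0.0, 0.3, 0.6]
grip_width: 1.001
t 4.15 ee [542.1 352.2 160.3] rot [-179.95    0.18 -161.9 ] F [-0.   0.3  0.6] q6 15.0 grip 1.0
turn (tool) [-0.05  0.18 -0.3 ]
shift after turn (tool mm) [ 1.3  1.3 40.3]
t 4.2 ee [545.9 351.1 156.3] rot [-1.7985e+02  5.0000e-02 -1.6201e+02] F [-1.9 -4.2 -3.3] q6 14.8 grip 1.0
turn (tool) [-0.15  0.05 -0.41]
shift after turn (tool mm) [ 4.5  3.5 36.3]
75 14 [[339. 296.]]
75 -14 [[308. 296.]]
-75 14 [[341. 122.]]
-75 -14 [[305. 122.]]
```

View pics/w1.png

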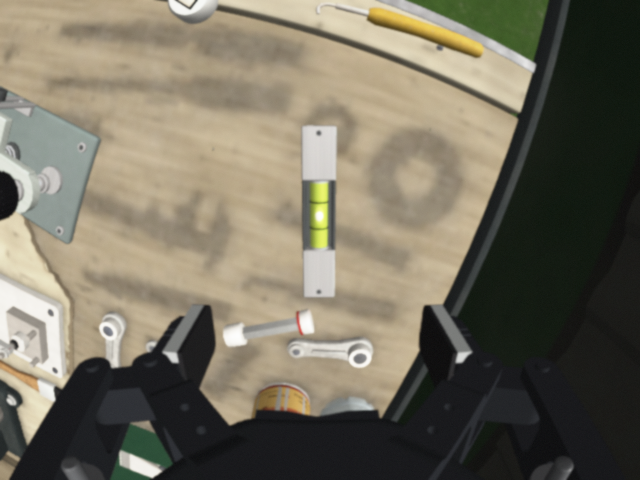

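Run:
```python
from h import *
obs=[((335,297),(75,14)),((304,297),(75,-14)),((337,126),(-75,14)),((303,126),(-75,-14))]
def f(v):
    c,s=np.cos(v[2]),np.sin(v[2])
    return np.concatenate([wproj([v[0]+c*x-s*y,v[1]+s*x+c*y,34],[542.1,352.2,160.3],[-179.95,.18,-161.9])[0]-uv for uv,(x,y) in obs])
r=least_squares(f,[540,353,.32]); print(r.x[:2],np.degrees(r.x[2]),r.fun.round(1))
```

```text
[540.76521695 352.63136081] 18.13608461642014 [-0.   0.2  0.   0.1  0.5 -0.1 -0.5 -0.2]
```

```bash
python3 -m inch '[[0,0,0.02,0,0,0],[0,0,0.02,0,0,0],[0,0,0.02,0,0,0],[0,0,0,0,0,0],[0,0,0,0,0,0]]'
python3 -c "
from h import *
go([540.7,352.8,7],-161.8)"
```

```text
time_s: 4.7
ee_pos: [540.8, 352.3, 101.2]
tool_rot: [-179.9, 0.1, -161.9]
force: [0.8, 0.4, 0.3]
grip_width: 0.999
t 4.7 ee [540.8 352.3 101.2] rot [-1.7994e+02  1.5000e-01 -1.6191e+02] F [0.8 0.4 0.3] q6 15.0 grip 1.0
turn (tool) [-0.06  0.15 -0.11]
shift after turn (tool mm) [-0.1  0.5 94.2]
```

```bash
python3 -m inch '[[0,0,0.025,0,0,0],[0,0,0.025,0,0,0],[0,0,0.025,0,0,0],[0,0,0.015,0,0,0],[0,0.0005,0.008,0,0,0],[0,0,0,0,0,0]]'
python3 -m inch '[[0,0,0,0,0,0],[0,0,0,0,0,0],[0,0,0,0,0,0],[0,0,0,0,0,0],[0,0,0,0,0,0],[0,0,0,0,0,0],[0,0,0,0,0,0],[0,0,0,0,0,0]]' -1 50
python3 -c "
from h import *
go([540.7,352.8,150],-161.8)"
```

```text
time_s: 5.3
ee_pos: [541.1, 353.0, 3.0]
tool_rot: [-179.9, 0.2, -161.9]
force: [0.3, 0.5, 0.6]
grip_width: 1.0
time_s: 6.1
ee_pos: [541.2, 352.9, 3.0]
tool_rot: [-180.0, 0.2, -161.9]
force: [-0.2, -0.4, 0.2]
grip_width: 0.003
t 6.1 ee [541.2 352.9   3. ] rot [-179.95    0.19 -161.91] F [-0.2 -0.4  0.2] q6 15.1 grip 0.0
turn (tool) [-0.05  0.19 -0.11]
shift after turn (tool mm) [   0.5    0.  -147. ]
```

Run:
```python
from h import *
import cv2
for n in('wrist','side'):
    cv2.imwrite(f'pics/{n}2.png',env.capture(n)[:,:,::-1])
```

```text
(no output)
```

View pics/wrist2.png

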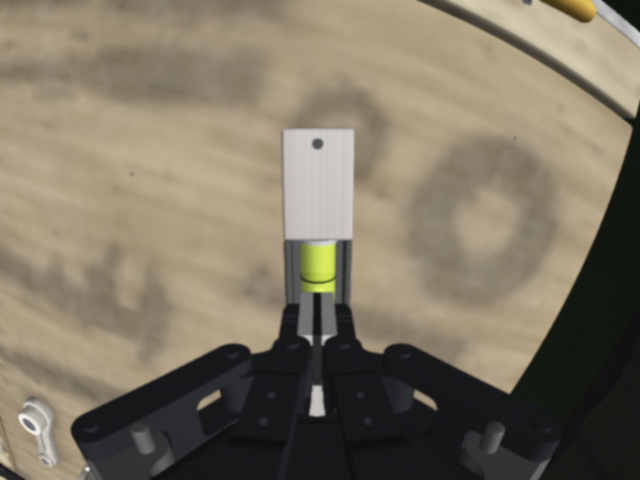

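View pics/side2.png

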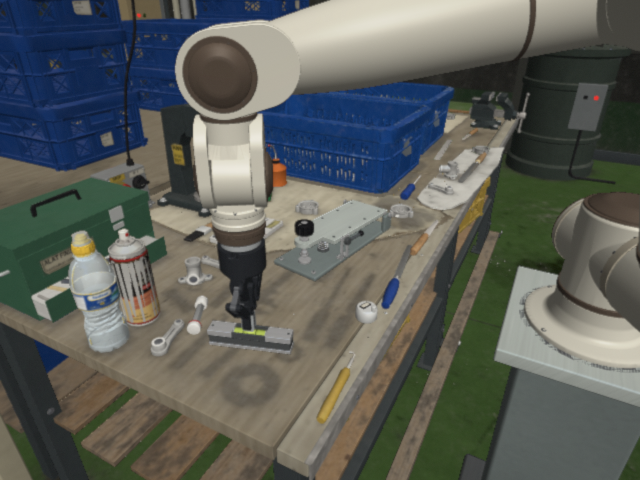

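Run:
```python
from h import *
import cv2
o=env.get_obs()
a=np.radians(18.2);c,s=np.cos(a),np.sin(a)
for x,y in [(-75,14),(-75,-14),(-30,14),(-30,-14)]: print(x,y,wproj([540.7+c*x-s*y,352.8+s*x+c*y,34]).round(0))
for z in(0,10,20,30,40): print(z,proj('side',o['ee_pos']+[0,0,z]).round(0), [wproj(o['ee_pos']+R.from_euler('xyz',o['tool_rot'],degrees=True).apply([x,0,-z])).round(0).tolist() for x in (0,11)])
d=cv2.imread("pics/side2.png")[270:360,190:310]
cv2.imwrite('pics/c5.png',cv2.resize(d,None,fx=6,fy=6,interpolation=cv2.INTER_CUBIC))
```

```text
-75 14 [[357. 130.]]
-75 -14 [[284. 129.]]
-30 14 [[355. 241.]]
-30 -14 [[286. 241.]]
0 [[251. 343.]] [[[320.0, 279.0]], [[320.0, 259.0]]]
10 [[251. 339.]] [[[320.0, 287.0]], [[320.0, 266.0]]]
20 [[250. 335.]] [[[320.0, 296.0]], [[320.0, 274.0]]]
30 [[250. 330.]] [[[320.0, 306.0]], [[320.0, 284.0]]]
40 [[249. 326.]] [[[321.0, 317.0]], [[321.0, 294.0]]]
```

View pics/c5.png

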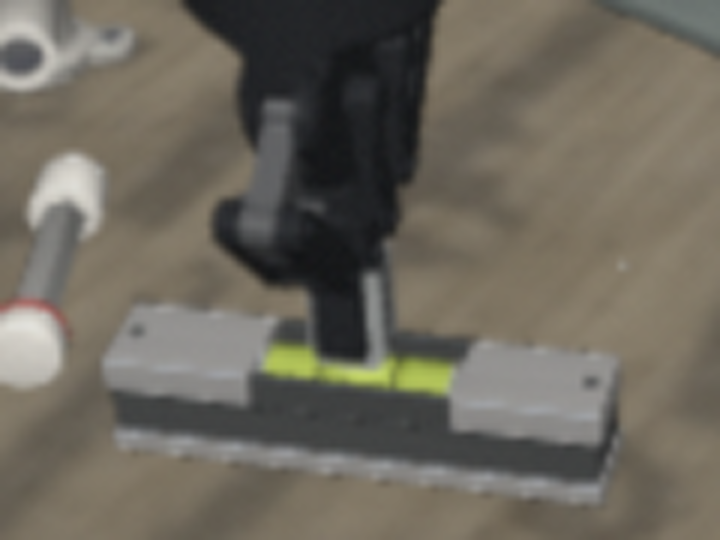

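Run:
```python
from h import *
import cv2
T=R.from_euler('xyz',[180,0,153.94],degrees=True)
for z in (0,-13,-30):
  for y in (-42.5,0,42.5): print(z,y,proj('side',T.apply([0,y,z])+[241.6,494,199.9]).round(0),wproj(T.apply([0,y,z])+[241.6,494,199.9],[241.6,494,199.9],[180,0,153.94]).round(0))
```

```text
0 -42.5 [[417. 354.]] [[238. 278.]]
0 0 [[389. 370.]] [[320. 279.]]
0 42.5 [[358. 388.]] [[401. 278.]]
-13 -42.5 [[418. 345.]] [[233. 289.]]
-13 0 [[390. 361.]] [[320. 290.]]
-13 42.5 [[359. 379.]] [[406. 289.]]
-30 -42.5 [[420. 332.]] [[226. 305.]]
-30 0 [[391. 348.]] [[320. 306.]]
-30 42.5 [[360. 366.]] [[415. 305.]]
```

Both pictures show the shut fingers ending about 30 mm above the stated TCP, just above the vial (side picture, about (248,330)). They closed over the level without touching it, so I'll open, go lower while watching the force, and grip again.

```bash
python3 -m inch '[[0,0,0,0,0,0],[0,0,0,0,0,0],[0,0,0,0,0,0],[0,0,0,0,0,0],[0,0,0,0,0,0],[0,0,0,0,0,0],[0,0,0,0,0,0]]' 1 50
python3 -m inch '[[0,0,0.006,0,0,0],[0,0,0.006,0,0,0],[0,0,0.006,0,0,0],[0,0,0.006,0,0,0],[0,0,0,0,0,0]]'
python3 - <<'E'
from h import *
import cv2
for n in('wrist','side'):
    cv2.imwrite(f'pics/{n}3.png',env.capture(n)[:,:,::-1])
d=cv2.imread("pics/side3.png")[250:370,170:330]
cv2.imwrite('pics/c6.png',cv2.resize(d,None,fx=5,fy=5,interpolation=cv2.INTER_CUBIC))
E
```

```text
time_s: 6.9
ee_pos: [541.2, 352.9, 3.0]
tool_rot: [-180.0, 0.2, -161.9]
force: [-0.6, -0.6, -0.8]
grip_width: 1.002
time_s: 7.4
ee_pos: [540.6, 352.5, -22.4]
tool_rot: [-179.9, 0.1, -161.9]
force: [-0.4, 0.2, -0.0]
grip_width: 0.996
```

View pics/c6.png

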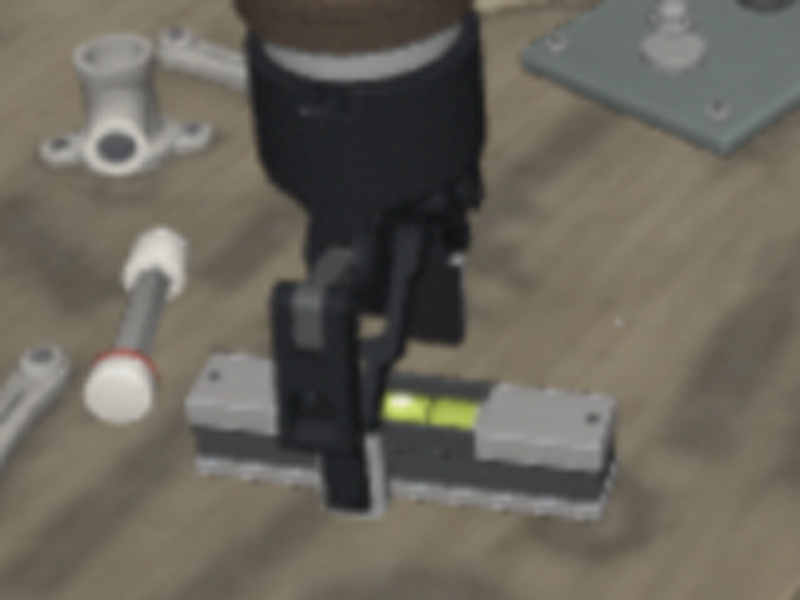

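View pics/wrist3.png

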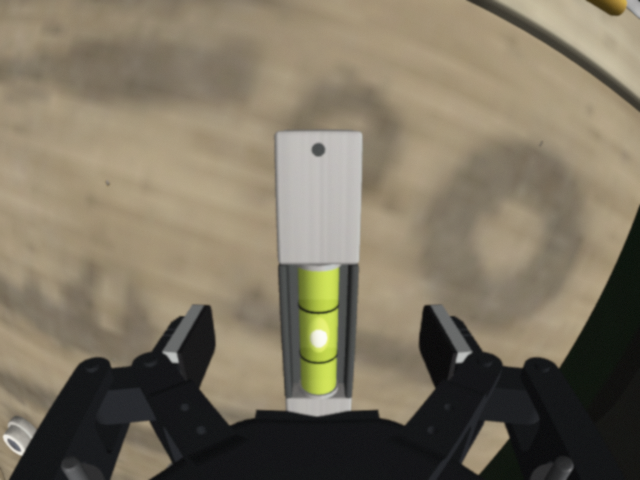

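Run:
```python
from h import *
for y in (42,47):
  for z in(0,5,10,15,20,25): print(y,z,proj('side',[540.6-.311*y,352.5+.95*y,z]).round(0))
```

```text
42 0 [[244. 361.]]
42 5 [[244. 359.]]
42 10 [[244. 357.]]
42 15 [[243. 354.]]
42 20 [[243. 352.]]
42 25 [[243. 350.]]
47 0 [[243. 363.]]
47 5 [[243. 361.]]
47 10 [[243. 359.]]
47 15 [[242. 356.]]
47 20 [[242. 354.]]
47 25 [[242. 352.]]
```

```bash
python3 -m inch '[[0,0,0.002,0,0,0],[0,0,0,0,0,0],[0,0,0,0,0,0],[0,0,0,0,0,0],[0,0,0,0,0,0],[0,0,0,0,0,0],[0,0,0,0,0,0],[0,0,0,0,0,0]]' -1 60
python3 -m inch '[[0,0,-0.01,0,0,0],[0,0,-0.02,0,0,0],[0,0,-0.03,0,0,0],[0,0,-0.03,0,0,0],[0,0,-0.03,0,0,0],[0,0,-0.03,0,0,0],[0,0,0,0,0,0],[0,0,0,0,0,0]]'
python3 - <<'E'
from h import *
import cv2
for n in('wrist','side'):
    cv2.imwrite(f'pics/{n}4.png',env.capture(n)[:,:,::-1])
go([559.7,-82.4,170],-99.5)
E
```

```text
time_s: 8.3
ee_pos: [541.4, 353.2, -22.6]
tool_rot: [-180.0, 0.2, -161.9]
force: [-1.6, 1.1, 4.2]
grip_width: 0.316
time_s: 9.1
ee_pos: [540.8, 352.8, 126.8]
tool_rot: [-179.9, 0.2, -161.9]
force: [-0.4, 0.4, -4.0]
grip_width: 0.315
t 9.2 ee [540.1 352.4 125. ] rot [-1.7990e+02  3.0000e-02 -1.6191e+02] F [ 0.1  0.3 -5.2] q6 15.1 grip 0.31
turn (tool) [-1.100e-01 -3.000e-02 -6.241e+01]
shift after turn (tool mm) [425.6 -91.1 -45. ]
```

View pics/wrist4.png

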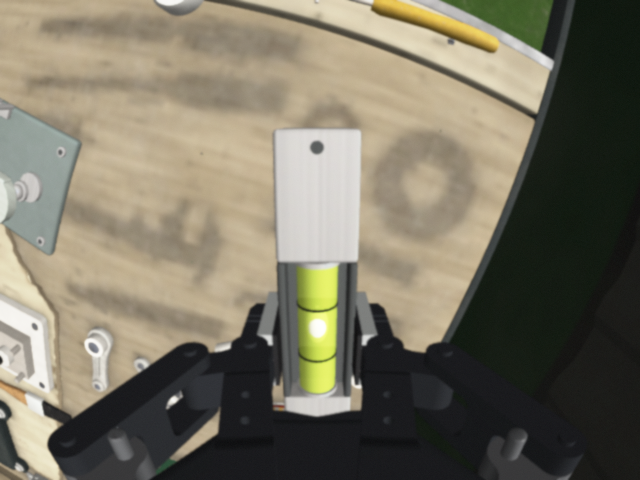

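View pics/side4.png

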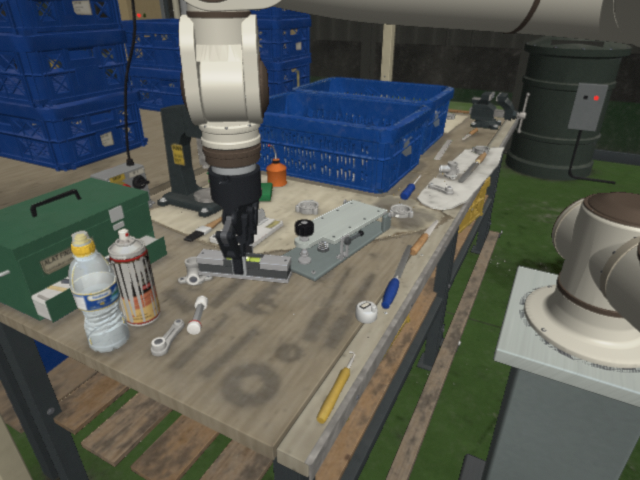

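```bash
python3 -m inch '[[0,0,-0.003,0,0,-7.8],[0,0,-0.003,0,0,-7.8],[0,0,-0.003,0,0,-7.8],[0,0,-0.003,0,0,-7.8],[0,0,-0.003,0,0,-7.8],[0,0,-0.003,0,0,-7.8],[0,0,-0.003,0,0,-7.8],[0,0,-0.003,0,0,-7.8]]'
python3 -m inch '[[0.02,-0.0043,0,0,0,0],[0.035,-0.0075,0,0,0,0],[0.045,-0.0095,0,0,0,0],[0.045,-0.0095,0,0,0,0],[0.045,-0.0095,0,0,0,0],[0.045,-0.0095,0,0,0,0],[0.045,-0.0095,0,0,0,0],[0.045,-0.0095,0,0,0,0]]'
python3 -m inch '[[0.04,-0.0095,0,0,0,0],[0.03,-0.0085,0,0,0,0],[0.02,-0.006,0,0,0,0],[0.005,0,0,0,0,0],[0,0,0,0,0,0],[0,0,0,0,0,0]]'
python3 - <<'E'
from h import *
import cv2
go([559.7,-82.4,170],-99.5)
for n in('wrist','scene'):
    cv2.imwrite(f'pics/{n}5.png',env.capture(n)[:,:,::-1])
go([559.7,-82.4,170],-99.5)
E
```

```text
time_s: 10.0
ee_pos: [540.0, 352.4, 149.0]
tool_rot: [-179.9, -0.1, -99.2]
force: [-1.0, -0.4, -3.9]
grip_width: 0.314
time_s: 10.8
ee_pos: [553.8, 19.1, 149.2]
tool_rot: [-180.0, 0.0, -99.5]
force: [1.2, 0.8, -3.6]
grip_width: 0.316
time_s: 11.4
ee_pos: [562.4, -75.9, 150.2]
tool_rot: [-179.9, 0.1, -99.5]
force: [-0.5, -0.3, -3.6]
grip_width: 0.316
t 11.4 ee [562.4 -75.9 150.2] rot [-1.7989e+02  6.0000e-02 -9.9480e+01] F [-0.5 -0.3 -3.6] q6 -88.2 grip 0.32
turn (tool) [-0.11  0.06  0.02]
shift after turn (tool mm) [  6.9   1.6 -19.8]
t 11.5 ee [562.7 -75.6 150.7] rot [-1.7984e+02  6.0000e-02 -9.9430e+01] F [ 0.2  0.2 -3.5] q6 -88.2 grip 0.32
turn (tool) [-0.16  0.06  0.07]
shift after turn (tool mm) [  7.2   1.8 -19.3]
```

View pics/wrist5.png

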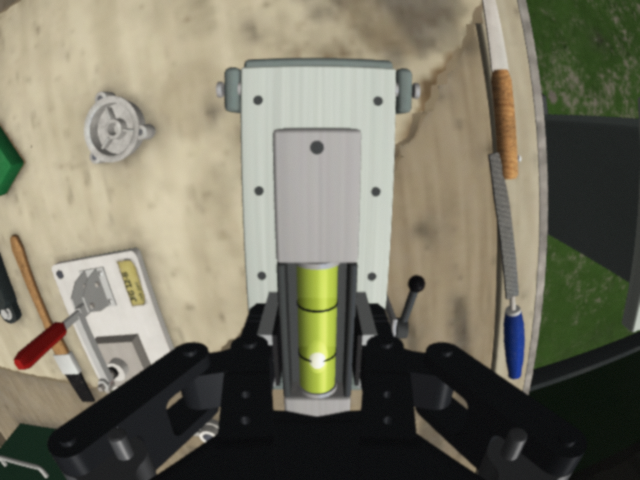

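View pics/scene5.png

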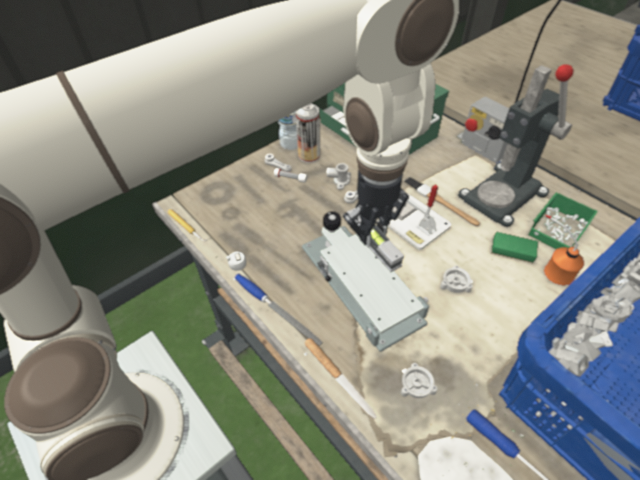

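```bash
python3 -m inch '[[0,0,0.015,0,0,0],[0,0,0.025,0,0,0],[0,0,0.025,0,0,0],[0,0,0.02,0,0,0],[0,0,0.01,0,0,0],[0,0,0,0,0,0],[0,0,0,0,0,0]]'
python3 -m inch '[[0,0,0.005,0,0,0],[0,0,0.004,0,0,0],[0,0,0.002,0,0,0],[0,0,0,0,0,0],[0,0,0,0,0,0]]'
```

```text
time_s: 12.2
ee_pos: [563.5, -76.3, 56.9]
tool_rot: [-179.8, 0.1, -99.5]
force: [0.7, 0.9, -3.7]
grip_width: 0.31
time_s: 12.7
ee_pos: [563.2, -76.6, 45.1]
tool_rot: [-179.8, 0.1, -99.5]
force: [0.4, -0.2, -3.6]
grip_width: 0.314
```

```bash
python3 -m inch '[[0,0,0.002,0,0,0],[0,0,0.002,0,0,0],[0,0,0,0,0,0]]'
python3 -m inch '[[0,0,0.002,0,0,0],[0,0,0.001,0,0,0],[0,0,0,0,0,0]]'
```

```text
time_s: 13.0
ee_pos: [563.5, -76.6, 41.1]
tool_rot: [-179.8, 0.1, -99.5]
force: [0.5, 0.2, 0.4]
grip_width: 0.318
time_s: 13.3
ee_pos: [563.5, -76.6, 38.0]
tool_rot: [-179.8, 0.1, -99.5]
force: [2.0, 0.2, -0.8]
grip_width: 0.314
```

```bash
python3 -m inch '[[0,0,0.0015,0,0,0],[0,0,0,0,0,0],[0,0,0,0,0,0]]'
python3 - <<'E'
from h import *
import cv2
go([0,0,0])
cv2.imwrite('pics/w6.png',env.capture('wrist')[:,:,::-1])
E
```

```text
time_s: 13.6
ee_pos: [563.5, -76.4, 37.0]
tool_rot: [-179.8, 0.1, -99.5]
force: [0.5, 3.8, 4.2]
grip_width: 0.315
t 13.6 ee [563.5 -76.4  37. ] rot [-1.7976e+02  7.0000e-02 -9.9490e+01] F [0.5 3.8 4.2] q6 -88.3 grip 0.32
shift after turn (tool mm) [ 17.6 568.5  34.7]
```

View pics/w6.png

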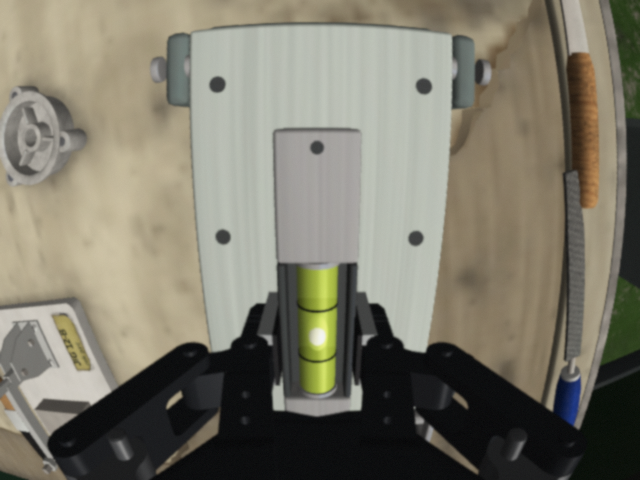

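```bash
python3 -m inch '[[0,0,0,0,0,0],[0,0,0,0,0,0],[0,0,0,0,0,0],[0,0,0,0,0,0],[0,0,0,0,0,0],[0,0,0,0,0,0]]' 1
python3 -m inch '[[0,0,-0.02,0,0,0],[0,0,-0.03,0,0,0],[0,0,-0.03,0,0,0],[0,0,0,0,0,0],[0,0,0,0,0,0],[0,0,0,0,0,0],[0,0,0,0,0,0]]' -1
python3 - <<'E'
from h import *
import cv2
go([0,0,0])
cv2.imwrite('pics/w7.png',env.capture('wrist')[:,:,::-1])
cv2.imwrite('pics/s7.png',env.capture('scene')[:,:,::-1])
E
```

```text
time_s: 14.25
ee_pos: [563.2, -76.7, 36.4]
tool_rot: [-179.8, 0.0, -99.5]
force: [0.3, 1.0, -0.8]
grip_width: 0.997
time_s: 14.95
ee_pos: [562.4, -76.6, 115.2]
tool_rot: [-179.9, 0.0, -99.5]
force: [-0.0, 0.5, 0.4]
grip_width: -0.0
t 14.95 ee [562.4 -76.6 115.2] rot [-1.7992e+02  4.0000e-02 -9.9500e+01] F [-0.   0.5  0.4] q6 -88.3 grip -0.0
shift after turn (tool mm) [ 17.4 567.4 114.4]
```

View pics/w7.png

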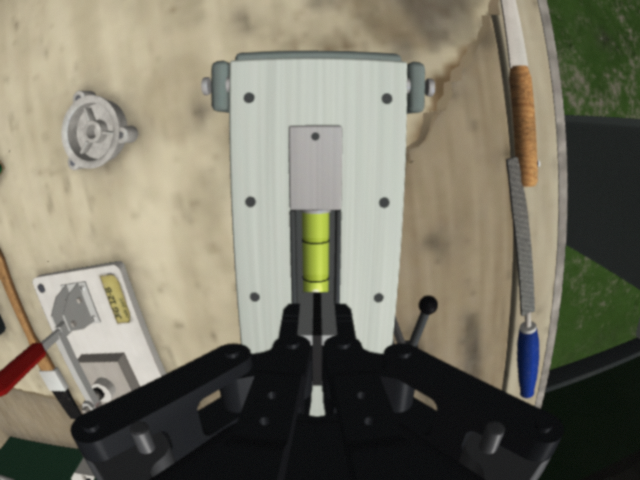

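```bash
python3 -m inch '[[-0.02,0,0,0,0,0],[-0.02,0,0,0,0,0],[-0.012,0,0.005,0,0,0],[0,0,0.015,0,0,0],[0,0,0.01,0,0,0],[0,0,0.005,0,0,0],[0,0,0,0,0,0]]'
python3 -m inch '[[0,0,0.004,0,0,0],[0,0,0.003,0,0,0],[0,0,0.002,0,0,0],[0,0,0,0,0,0]]'
```

```text
time_s: 15.75
ee_pos: [570.8, -26.0, 80.1]
tool_rot: [-179.9, 0.0, -99.5]
force: [0.4, 0.8, -0.1]
grip_width: 0.0
time_s: 16.15
ee_pos: [571.6, -25.4, 72.3]
tool_rot: [-179.8, 0.0, -99.5]
force: [0.5, -0.6, 0.7]
grip_width: -0.001
```

```bash
python3 -m inch '[[0,0,0.003,0,0,0],[0,0,0.002,0,0,0],[0,0,0,0,0,0]]'
python3 -m inch '[[0,0,0.003,0,0,0],[0,0,0,0,0,0]]'
python3 -m inch '[[0,0,0.002,0,0,0],[0,0,0,0,0,0]]'
```

```text
time_s: 16.45
ee_pos: [571.7, -25.3, 67.4]
tool_rot: [-179.8, 0.0, -99.5]
force: [0.8, 0.2, 1.2]
grip_width: -0.001
time_s: 16.65
ee_pos: [571.7, -25.3, 64.3]
tool_rot: [-179.8, 0.1, -99.5]
force: [-0.2, 0.7, 2.8]
grip_width: 0.0
time_s: 16.85
ee_pos: [571.8, -25.3, 62.4]
tool_rot: [-179.8, 0.1, -99.5]
force: [0.1, 1.2, 1.6]
grip_width: 0.001
```

```bash
python3 -m inch '[[0,0,0.002,0,0,0],[0,0,0,0,0,0]]'
python3 -m inch '[[0,0,0.001,0,0,0],[0,0,0,0,0,0]]'
python3 -m inch '[[0,0,0.001,0,0,0],[0,0,0,0,0,0]]'
```

```text
time_s: 17.05
ee_pos: [571.9, -25.2, 61.4]
tool_rot: [-179.8, 0.1, -99.5]
force: [-1.0, 1.7, 7.5]
grip_width: -0.001
time_s: 17.25
ee_pos: [572.0, -25.2, 61.2]
tool_rot: [-179.7, 0.1, -99.5]
force: [-4.7, 1.4, 13.2]
grip_width: 0.004
time_s: 17.45
ee_pos: [572.1, -25.2, 61.0]
tool_rot: [-179.7, 0.1, -99.5]
force: [-5.7, 2.0, 19.1]
grip_width: -0.0
```

```bash
python3 -m inch '[[0,0,-0.0015,0,0,0],[0,0,0,0,0,0],[0,0,0,0,0,0],[0,0,0,0,0,0],[0,0,0,0,0,0],[0,0,0,0,0,0],[0,0,0,0,0,0],[0,0,0,0,0,0]]'
python3 -m inch '[[0,0,0,0,0,0],[0,0,0,0,0,0],[0,0,0,0,0,0],[0,0,0,0,0,0],[0,0,0,0,0,0]]'
python3 - <<'E'
from h import *
import cv2
go([0,0,0])
im=env.capture('wrist')[:,:,::-1]
cv2.imwrite('pics/w8.png',im)
cv2.imwrite('pics/w8c.png',cv2.resize(im[110:310,260:380],None,fx=3,fy=3,interpolation=cv2.INTER_CUBIC))
E
```

```text
time_s: 18.25
ee_pos: [572.0, -25.2, 61.3]
tool_rot: [-179.7, 0.1, -99.5]
force: [-2.7, 2.3, 10.0]
grip_width: -0.002
time_s: 18.75
ee_pos: [572.0, -25.2, 61.2]
tool_rot: [-179.7, 0.1, -99.5]
force: [-2.2, 2.8, 10.3]
grip_width: 0.001
t 18.75 ee [572.  -25.2  61.2] rot [-1.7974e+02  7.0000e-02 -9.9500e+01] F [-2.2  2.8 10.3] q6 -83.0 grip 0.0
shift after turn (tool mm) [ 69.6 568.6  58.5]
```

View pics/w8.png

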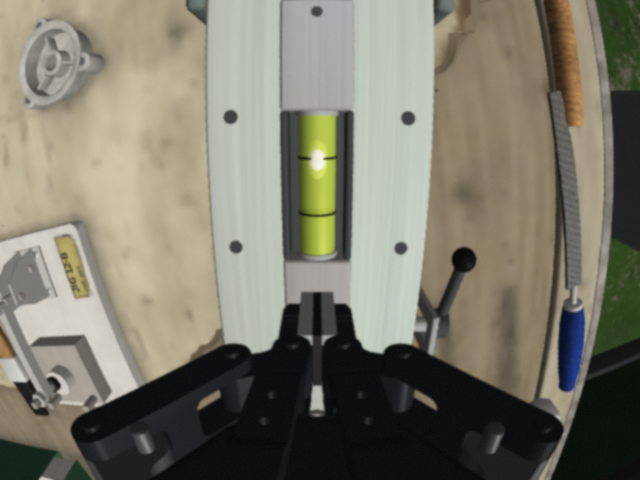

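View pics/w8c.png

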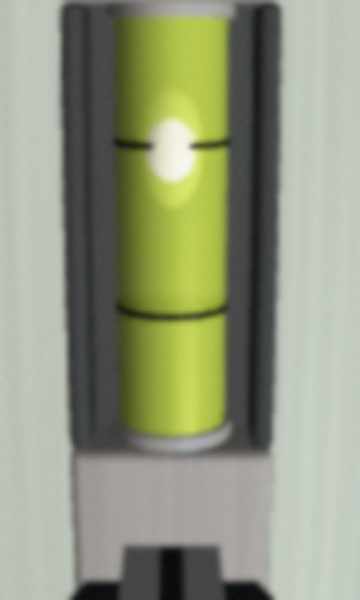

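Pressed home with about 10 N, the bubble runs over crop rows 88–208, centred at 148. The lines are at 144 and 312, centred at 229. So the bubble stands 10.6 mm to the hinge side, which needs about 1.86 rad (107°) clockwise. Next is the knob.

```bash
python3 -m inch '[[0,0,-0.01,0,0,0],[0,0,-0.03,0,0,0],[0,0,-0.03,0,0,0],[-0.02,0,0,0,0,0],[-0.03,0,0,0,0,0],[-0.03,0,0,0,0,0],[-0.02,0,0,0,0,0],[0,0,0,0,0,0]]' 1
python3 -m inch '[[0,0,0,0,0,0],[0,0,0,0,0,0]]'
python3 - <<'E'
from h import *
import cv2
go([586.6,78.3,49],-99.5)
im=env.capture('wrist')[:,:,::-1]
cv2.imwrite('pics/w9.png',im)
for z in(98,111): print(wproj([586.6,78.3,z]))
E
```

```text
time_s: 19.6
ee_pos: [588.1, 75.2, 129.9]
tool_rot: [-179.8, 0.0, -99.4]
force: [-0.2, -0.4, 0.6]
grip_width: 1.0
time_s: 19.8
ee_pos: [587.9, 72.4, 130.2]
tool_rot: [-179.8, 0.0, -99.5]
force: [-0.1, -0.3, 1.1]
grip_width: 0.998
t 19.8 ee [587.9  72.4 130.2] rot [-1.7981e+02  3.0000e-02 -9.9540e+01] F [-0.1 -0.3  1.1] q6 -73.4 grip 1.0
turn (tool) [-0.19  0.03 -0.04]
shift after turn (tool mm) [-5.6  2.2 81.2]
[[322.82548171 268.90837037]]
[[323.08567596 277.49511611]]
```

View pics/w9.png

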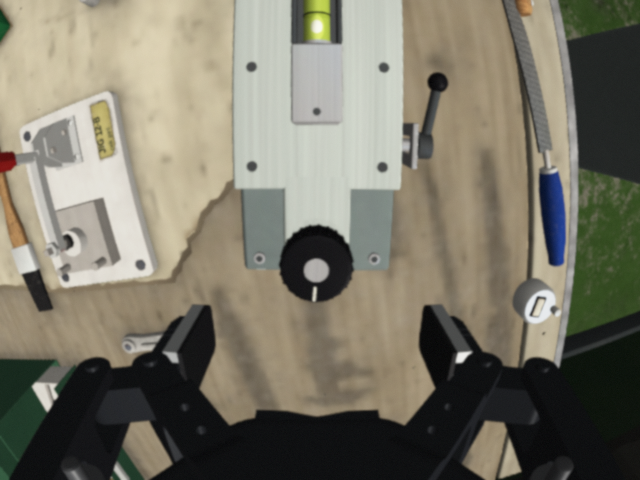

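Run:
```python
from h import *
for z in (107,111,115):
    r=least_squares(lambda v:wproj([v[0],v[1],z],[587.9,72.4,130.2],[-179.81,.03,-99.54])[0]-[316.7,270],[586,78]); p=r.x
    T=R.from_euler('xyz',[180,0,-99.5],degrees=True)
    print(z,p.round(1),T.inv().apply(np.array([p[0],p[1],49])-[587.9,72.4,130.2]).round(1))
```

```text
107 [589.7  74.8] [-2.7 -1.3 81.2]
111 [589.4  73.2] [-1.  -1.3 81.2]
115 [589.1  71.6] [ 0.6 -1.3 81.2]
```

```bash
python3 -m inch '[[-0.002,-0.0013,0.02,0,0,0],[0,0,0.02,0,0,0],[0,0,0.02,0,0,0],[0,0,0.01,0,0,0],[0,0,0.007,0,0,0],[0,0,0,0,0,0],[0,0,0,0,0,0]]'
python3 - <<'E'
from h import *
import cv2
go([589.4,73.2,49],-99.5)
cv2.imwrite('pics/w10.png',env.capture('wrist')[:,:,::-1])
im=env.capture('side')[:,:,::-1]
cv2.imwrite('pics/s10.png',cv2.resize(im[170:290,240:400],None,fx=5,fy=5,interpolation=cv2.INTER_CUBIC))
E
```

```text
time_s: 20.55
ee_pos: [590.3, 74.9, 54.0]
tool_rot: [-179.8, 0.1, -99.5]
force: [1.0, 0.5, 0.4]
grip_width: 0.998
t 20.55 ee [590.3  74.9  54. ] rot [-1.7975e+02  6.0000e-02 -9.9520e+01] F [1.  0.5 0.4] q6 -73.2 grip 1.0
turn (tool) [-0.25  0.06 -0.02]
shift after turn (tool mm) [1.8 0.6 5. ]
```

View pics/w10.png

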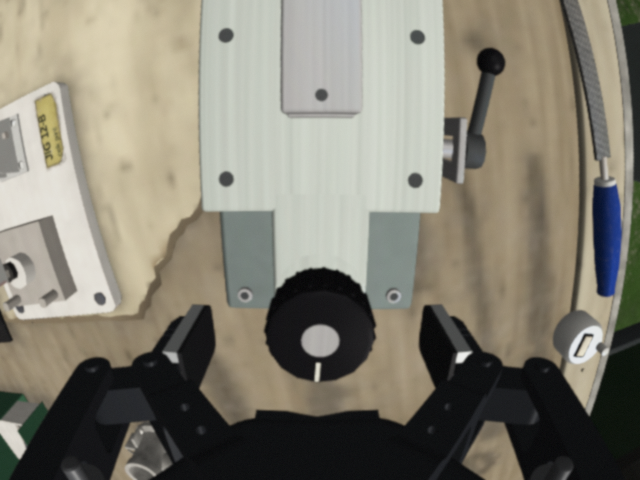

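View pics/s10.png

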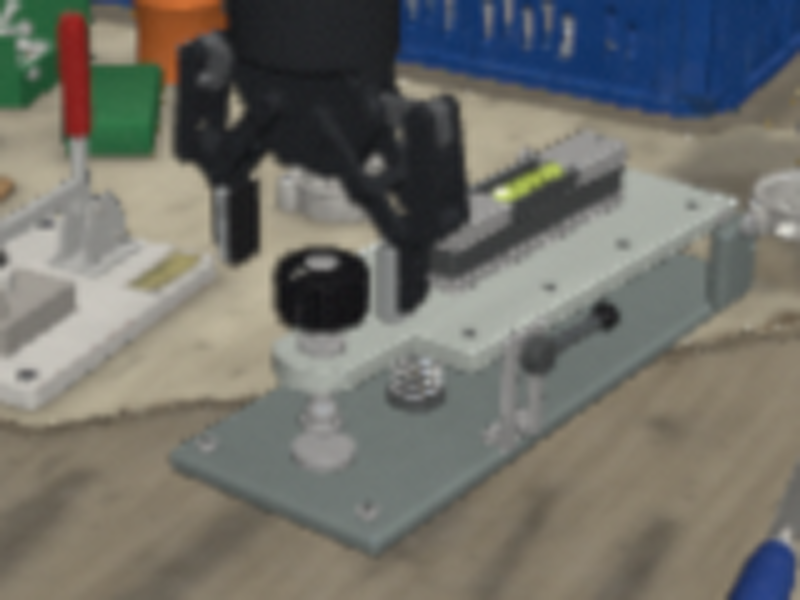

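```bash
python3 -m inch '[[0.001,0,0.006,0,0,0],[0,0,0.006,0,0,0],[0,0,0,0,0,0]]'
python3 -m inch '[[0,0,0,0,0,0],[0,0,0,0,0,0],[0,0,0,0,0,0],[0,0,0,0,0,0],[0,0,0,0,0,0],[0,0,0,0,0,0]]' -1 40
python3 - <<'E'
from h import *
import cv2
go([589.4,73.2,49],-99.5)
cv2.imwrite('pics/w11.png',env.capture('wrist')[:,:,::-1])
im=env.capture('side')[:,:,::-1]
cv2.imwrite('pics/s11.png',cv2.resize(im[170:290,240:400],None,fx=5,fy=5,interpolation=cv2.INTER_CUBIC))
E
```

```text
time_s: 20.95
ee_pos: [589.1, 74.0, 39.9]
tool_rot: [-179.9, 0.0, -99.5]
force: [0.3, 0.3, 0.6]
grip_width: 1.0
time_s: 21.55
ee_pos: [589.3, 74.2, 41.1]
tool_rot: [-179.9, 0.1, -99.5]
force: [-4.9, 1.6, -0.2]
grip_width: 0.485
t 21.55 ee [589.3  74.2  41.1] rot [-1.7986e+02  6.0000e-02 -9.9500e+01] F [-4.9  1.6 -0.2] q6 -73.3 grip 0.49
turn (tool) [-0.14  0.06  0.  ]
shift after turn (tool mm) [ 1.  -0.3 -7.9]
```

View pics/w11.png

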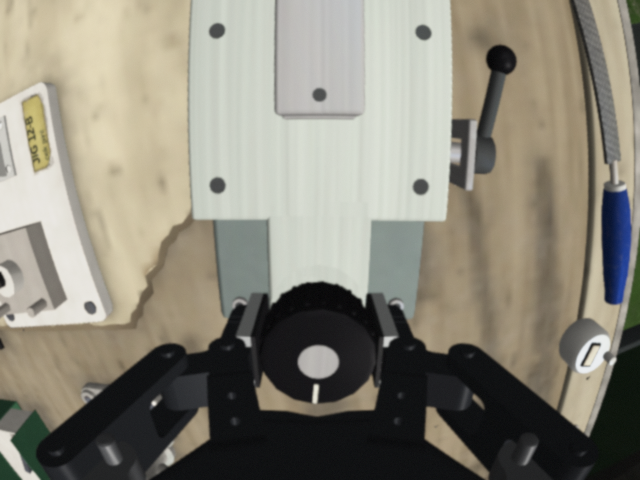

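View pics/s11.png

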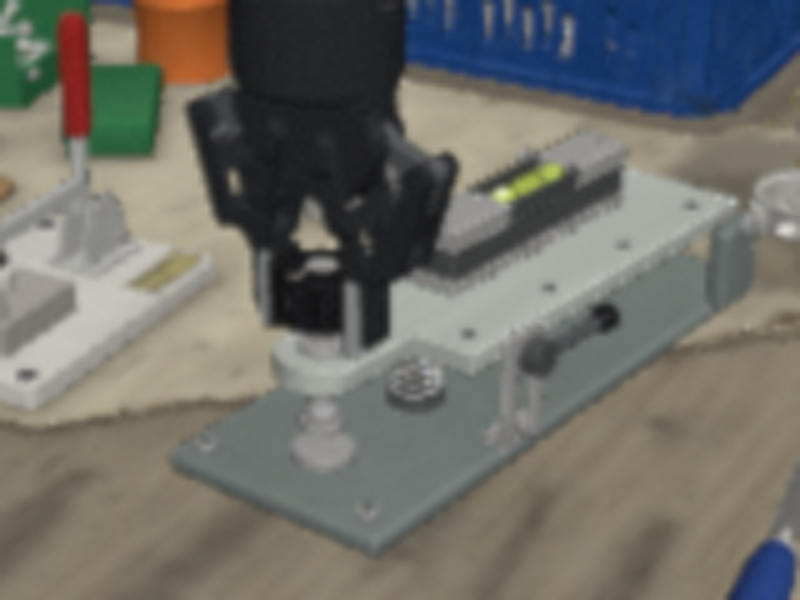

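```bash
python3 -m inch '[[0,0,0.0002,0,0,5],[0,0,0.0002,0,0,8],[0,0,0.0002,0,0,8],[0,0,0.0002,0,0,8],[0,0,0.0002,0,0,8],[0,0,0.0002,0,0,8],[0,0,0.0002,0,0,8],[0,0,0.0002,0,0,8]]'
python3 -m inch '[[0,0,0.0002,0,0,8],[0,0,0.0002,0,0,8],[0,0,0.0002,0,0,8],[0,0,0.0002,0,0,8],[0,0,0.0002,0,0,8],[0,0,0,0,0,6],[0,0,0,0,0,0],[0,0,0,0,0,0]]'
python3 - <<'E'
from h import *
import cv2
go([589.4,73.2,49],153.5)
cv2.imwrite('pics/w12.png',env.capture('wrist')[:,:,::-1])
im=env.capture('side')[:,:,::-1]
cv2.imwrite('pics/s12.png',cv2.resize(im[170:290,240:400],None,fx=5,fy=5,interpolation=cv2.INTER_CUBIC))
E
```

```text
time_s: 22.45
ee_pos: [588.5, 74.9, 39.0]
tool_rot: [179.9, 0.1, -160.8]
force: [-7.8, 6.5, -0.4]
grip_width: 0.481
time_s: 23.25
ee_pos: [589.1, 75.1, 38.2]
tool_rot: [179.8, 0.0, 153.5]
force: [-5.1, 5.1, -0.4]
grip_width: 0.482
t 23.25 ee [589.1  75.1  38.2] rot [1.7983e+02 4.0000e-02 1.5352e+02] F [-5.1  5.1 -0.4] q6 33.7 grip 0.48
turn (tool) [0.17 0.04 0.02]
shift after turn (tool mm) [ -1.1  -1.6 -10.8]
```

View pics/w12.png

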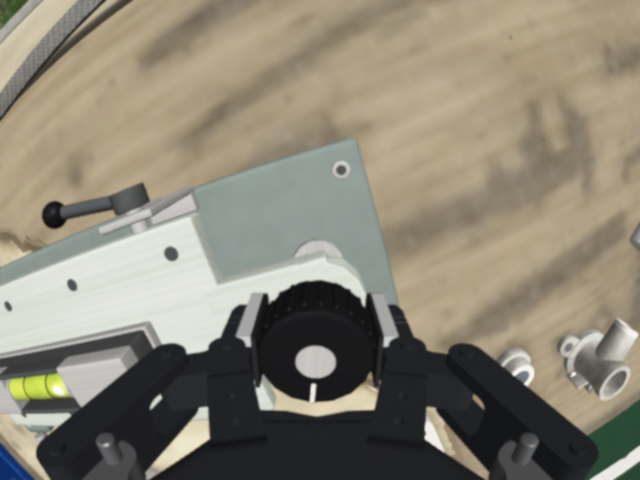

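View pics/s12.png

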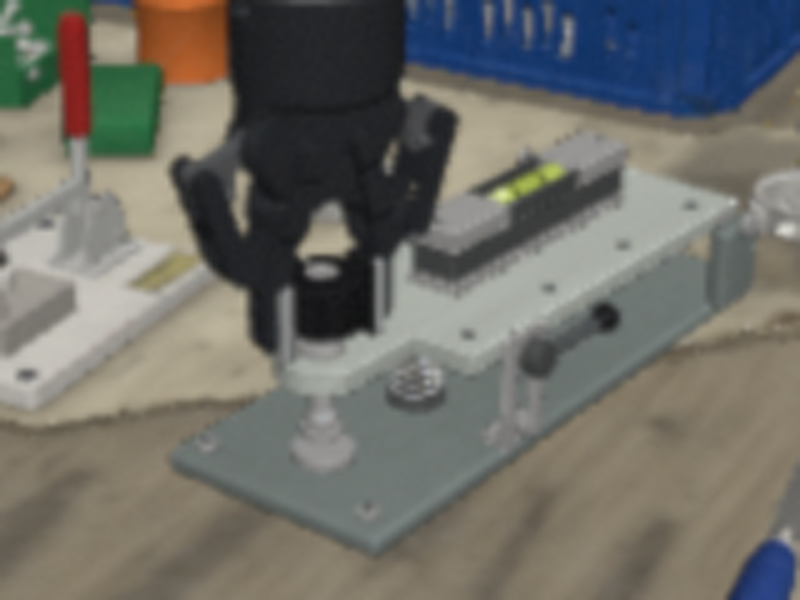

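```bash
python3 -m inch '[[0,0,0,0,0,0],[0,0,0,0,0,0],[0,0,0,0,0,0],[0,0,0,0,0,0]]' 0.5
python3 -m inch '[[0,0,-0.01,0,0,0],[0,0,-0.02,0,0,0],[0,0,-0.03,0,0,0],[0,0,-0.03,0,0,0],[0,0,0,0,0,-8],[0,0,0,0,0,-8.5],[0,0,0,0,0,-8.5],[0,0,0,0,0,-8.5]]'
python3 -m inch '[[0,0,0,0,0,-8.5],[0,0,0,0,0,-8.5],[0,0,0,0,0,-8.5],[0,0,0,0,0,-8.5],[0,0,0,0,0,-8.5],[0,0,0,0,0,-8.5],[0,0,0,0,0,-8.5],[0,0,0,0,0,-8.5]]' -1
python3 -m inch '[[0,0,0,0,0,-5.5],[0,0,0,0,0,0],[0,0,0,0,0,0]]'
python3 -c "
from h import *
go([572,-25.3,76],-99.5)"
```

```text
time_s: 23.75
ee_pos: [590.1, 73.9, 38.7]
tool_rot: [179.9, 0.2, 153.5]
force: [0.7, 0.2, 0.0]
grip_width: 0.75
time_s: 24.55
ee_pos: [589.7, 74.0, 129.5]
tool_rot: [-180.0, 0.3, -172.7]
force: [0.3, 0.0, 0.3]
grip_width: 0.749
time_s: 25.35
ee_pos: [589.6, 74.0, 129.4]
tool_rot: [-179.8, 0.1, -104.7]
force: [1.1, -0.2, -0.1]
grip_width: -0.001
time_s: 25.65
ee_pos: [589.6, 74.0, 129.1]
tool_rot: [-179.8, 0.1, -99.7]
force: [1.1, -0.4, 0.0]
grip_width: -0.002
t 25.65 ee [589.6  74.  129.1] rot [-1.7977e+02  6.0000e-02 -9.9680e+01] F [ 1.1 -0.4  0. ] q6 -73.2 grip -0.0
turn (tool) [-0.23  0.06 -0.18]
shift after turn (tool mm) [100.9   1.   53.1]
```

```bash
python3 -m inch '[[0.025,0,0,0,0,0],[0.04,0.001,0,0,0,0],[0.036,0,0.01,0,0,0],[0,0,0.02,0,0,0],[0,0,0.015,0,0,0],[0,0,0.008,0,0,0],[0,0,0,0,0,0]]'
python3 -m inch '[[0,0,0.004,0,0,0],[0,0,0.003,0,0,0],[0,0,0.002,0,0,0],[0,0,0,0,0,0]]'
```

```text
time_s: 26.35
ee_pos: [571.4, -24.8, 74.2]
tool_rot: [-179.9, 0.0, -99.5]
force: [-0.8, -0.9, -0.1]
grip_width: -0.002
time_s: 26.75
ee_pos: [572.2, -25.1, 66.6]
tool_rot: [-179.8, 0.1, -99.5]
force: [1.0, 1.2, 1.7]
grip_width: 0.001
```

```bash
python3 -m inch '[[0,0,0.002,0,0,0],[0,0,0.001,0,0,0],[0,0,0,0,0,0]]'
python3 -m inch '[[0,0,0.001,0,0,0],[0,0,0,0,0,0],[0,0,0,0,0,0]]'
```

```text
time_s: 27.05
ee_pos: [572.1, -25.4, 63.5]
tool_rot: [-179.8, 0.1, -99.5]
force: [1.1, 1.0, 2.1]
grip_width: -0.002
time_s: 27.35
ee_pos: [572.1, -25.3, 62.8]
tool_rot: [-179.8, 0.1, -99.5]
force: [-0.9, 1.6, 4.8]
grip_width: 0.0
```

```bash
python3 -m inch '[[0,0,0.0009,0,0,0],[0,0,0,0,0,0],[0,0,0,0,0,0],[0,0,0,0,0,0],[0,0,0,0,0,0],[0,0,0,0,0,0],[0,0,0,0,0,0],[0,0,0,0,0,0]]'
python3 -m inch '[[0,0,0,0,0,0],[0,0,0,0,0,0],[0,0,0,0,0,0],[0,0,0,0,0,0],[0,0,0,0,0,0],[0,0,0,0,0,0]]'
python3 - <<'E'
from h import *
import cv2
go([0,0,0])
im=env.capture('wrist')[:,:,::-1]
cv2.imwrite('pics/w13.png',im)
cv2.imwrite('pics/w13c.png',cv2.resize(im[100:300,260:380],None,fx=3,fy=3,interpolation=cv2.INTER_CUBIC))
E
```

```text
time_s: 28.15
ee_pos: [572.3, -25.3, 62.7]
tool_rot: [-179.7, 0.1, -99.5]
force: [-1.7, 2.1, 10.2]
grip_width: -0.001
time_s: 28.75
ee_pos: [572.3, -25.3, 62.7]
tool_rot: [-179.7, 0.1, -99.5]
force: [-3.6, 2.4, 9.7]
grip_width: 0.003
t 28.75 ee [572.3 -25.3  62.7] rot [-1.7974e+02  7.0000e-02 -9.9500e+01] F [-3.6  2.4  9.7] q6 -83.0 grip 0.0
shift after turn (tool mm) [ 69.6 568.9  60. ]
```

View pics/w13c.png

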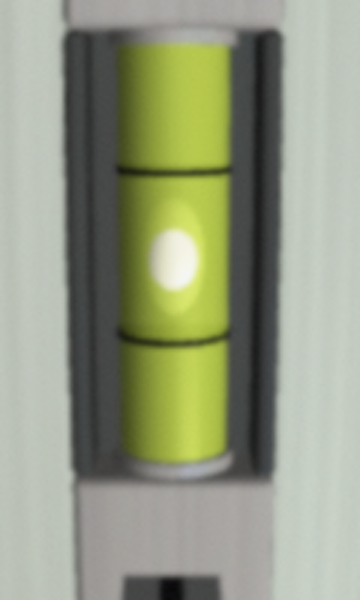

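The bubble is now centred at crop row 257 and the lines at 255.5, so it's about 0.2 mm off, with a push of about 10 N. One last look at the foot and the surroundings before handing in.

Run:
```python
from h import *
import cv2
im=env.capture('side')[:,:,::-1]
cv2.imwrite('pics/s14.png',cv2.resize(im[170:290,240:400],None,fx=5,fy=5,interpolation=cv2.INTER_CUBIC))
cv2.imwrite('pics/sc14.png',env.capture('scene')[:,:,::-1])
go([0,0,0])
```

```text
t 28.9 ee [572.2 -25.3  62.7] rot [-1.7974e+02  7.0000e-02 -9.9500e+01] F [-2.6  2.2 10.1] q6 -83.0 grip -0.0
shift after turn (tool mm) [ 69.6 568.8  60. ]
```

View pics/s14.png

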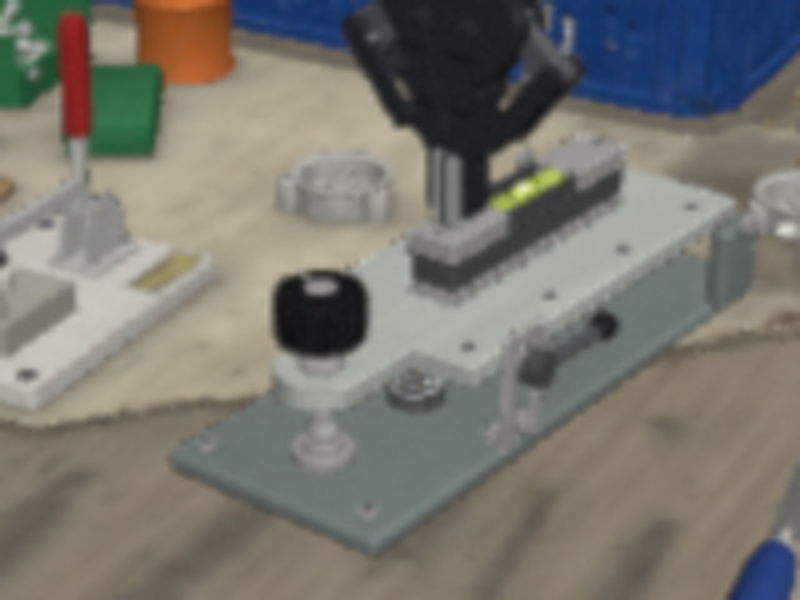

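View pics/sc14.png

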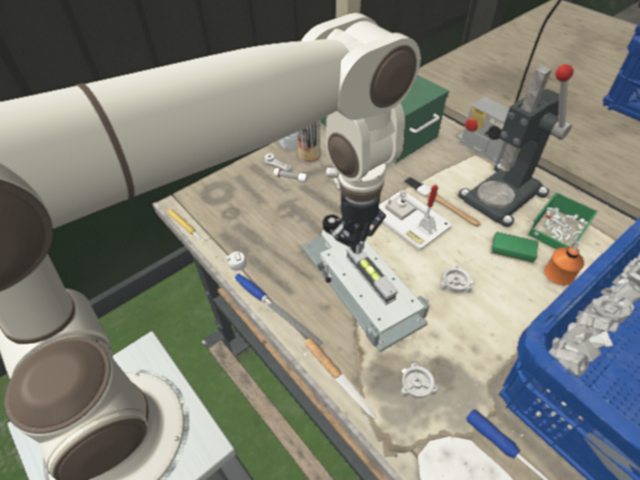

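The side crop shows the foot's shoe seated on its disc at about (322,450), the fingers on the level's end block, and the knob free. In the scene picture the bystanders that can be seen have not moved.

```bash
python3 -c "
from rig import env
print(env.job_done())"
```

```text
the job is handed in; nothing more can be done
None
```

The table is levelled and handed in at about 29 s, with the fingers still pressing the spirit level down at about 10 N so you can nip up the lock.

**What I did:**
- I set the level on the plate lengthwise from hinge to knob.
- Pressed home, the bubble first stood about 10.6 mm towards the hinge, so I turned the knob about 107° clockwise.
- I let go of the knob and pressed again on the level's knob-end block.

**Last checks:**
- **Bubble:** at rest about 0.2 mm from the middle, well between its lines.
- **Push:** 9.7 to 10.3 N down, with 3 to 4 N sideways.
- **Foot:** the side picture shows the shoe seated on its disc.
- **Surroundings:** the knob is free, and the other tools in view are where they were. The arm hid part of the bench beyond the knob end in the last scene picture.

**What went wrong or disagreed:**
- **Finger length:** the shut fingers end about 30 mm short of the stated TCP. My first grasp therefore closed just above the level without touching it; the second, lower grasp held.
- **Wrist limit:** an early turn ran the last joint to its 180° limit and swung the arm aside in free air before I reversed it. I saw no contact.
- **Knob position:** the table fit and the wrist camera put the knob about 5 to 6 mm apart. I went mostly by the wrist camera, and the knob turned with the gripper.

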